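# Slide the battery box home against its charger

## Robot

A 6-joint arm with a two-finger parallel gripper is mounted at the origin on the work surface. World frame = base frame: x ahead of the robot, y to its left, z up, the work surface at z = 0. Lengths are in m, angles in rad, forces in N, time in s.
With the tool pointing down it reaches from about 0.375 to 0.9 m from the base axis. Payload 3.1 kg.
Tool frame: the origin (TCP) lies at the very end of the fingers, on their centre line; the grasp point (between the pads) lies 19 mm behind it; z points along the fingers, y is the line along which they close (so a half turn about z gives the same grasp; the last joint's range is limited). The gripper opens to 85 mm and grips with 20 to 120 N. Pads are 22 mm wide; open, the fingers measure 114 mm over their backs; the gripper's body (76 mm by 85 mm) begins 54 mm behind the grasp point. The pads swing forward as they close: fully open they stand 13 mm farther back than shut.
Start: joints at [-1.528, 0.527, 1.433, -0, 1.181, -0.178], TCP at [0.137, -0.61, 0.198] pointing down, gripper open.
Joint ranges: [-3.08, 3.08], [-0.75, 2.2], [0.22, 2.44], [-1.43, 4.57], [0, 2.65], [-2.85, 2.85]. Speed limits (rad/s): [2.79, 2.79, 3.14, 3.14, 3.14, 3.14].

## Interface

Orientations are given as a unit quaternion [x, y, z, w].
In Python, from station import manip gives the robot as it stands.
- The arm moves only by the shell command python3 -m handwheel 'ROWS' [FORCE]. ROWS is JSON, a list of rows, each a list of 7 numbers: the shift along the world's x, y, z in mm, then the turn, a rotation vector about the world's x, y, z in degrees, then the opening, from 0 (shut) to 1 (fully open). A call has exactly 10 rows; each row shifts and turns the commanded pose from where the row before left it; what a row does not reach is not made up. A row lasts 1/8 s, in which the tool goes at most 62.5 mm and 10.7 degrees, less where a joint would pass 70% of its speed; a pose out of reach is approached as far as the arm can. A call is refused whole if a number of a shift passes 62.5 or a number of a turn 10.7, either way. A call with a gripper value outside its range is refused whole. The fingers move at their own pace and stop on an object; FORCE is the grip in N (left out, the last holds). Time passes only in rows, so rows that do not move let the fingers close, or fill a call up. It gives the time, the measured TCP pose, the force, the opening and the grip force at its end, in the units of the state.
- manip.sense(): the state, without advancing time (a new reading comes with each control period).
- manip.snapshot(name): name is "scene" or "top" or "wrist"; returns the picture (384x512x3 uint8, red, green, blue); there is no depth.
- manip.get_calibration(name): a dict with "K" (3x3 intrinsics, pixels), "rvec" (rotation vector, rad) and "tvec" (3), from world to camera coordinates, as OpenCV has them. Camera axes: x right, y down, z forward; pixel columns grow to the right and rows downward; lengths in m; the calibration is good to about 2 mm. A picture is of the moment at which its call begins: read the wrist's pose just before it. get_calibration takes no time and is no camera call; for the wrist camera it gives the pose at the moment of the call.
- manip.sign_off(): hands the job in; it is judged then, once.
The state is a dict: "t": time; "q": joint angles; "qd": joint speeds; "tau": joint torques, N m; "tcp_pos": TCP position; "tool_rot": TCP orientation; "force": force on the tool from outside, world axes, zero at the start; "ft_torque": the same for the moment, N m; "finger_gap": opening from 0.0 (shut) to 1.0 (fully open); "gripper_force": force on a finger pad.
Only numpy, scipy, OpenCV 4.12 (cv2) and the standard library are available. Lean on these libraries where they do the work, as an engineer would, in place of code of your own. Each camera call takes 0.05 s, during which the arm holds its last target. There are 200 camera calls.

## Task

Push the tall, heavy battery box across the bench until the foot of its contact side sits flush against the charger's stop bar, centred between the two dark strips on the bench. Push only on its low base section, never on the case above, so that it slides and stays upright; do not lift, drag by the handle or tip it. Leave the dishes, beaker, tube rack and bottle where they are and move the hand clear at the end.

Things in the scene. Friction and masses are not known exactly. Their poses are not given: they have to be found in the camera images.
- battery: Tall battery box loose on the bench, 1.3 to 1.7 kg, sliding force about 4 to 12 N, up to 20 N to start it. Origin: centre of its underside; z up. Its base is a black block 140 mm (x) by 120 mm (y), 45 mm high, with vertical sides; the -y side has two brass contacts and goes against the stop bar, the +y side is to be pushed on.
- case: The grey case fixed on top of that base (same origin and axes as the battery box): centred, 110 mm (x) by 76 mm (y), 114 by 80 mm near its top, from 45 to 200 mm above the bench, so the base sticks out 20 to 22 mm beyond it on the +y and -y sides; a steel bar handle on top reaches 238 mm. Not to be touched.
- dock_stop (a point): Charger, fixed: point at bench level at the middle of the front face of its dark steel stop bar (220 mm along x, 32 mm high, 20 mm thick). y points out of that face towards the battery box, x along the bar. Behind the bar: a grey housing 190 mm wide, 120 mm high, from 20 to 120 mm behind the face.
- dock_home (a point): Point on the bench where the battery box's origin is when home: 60 mm out (y) from dock_stop, same axes; the box's axes are then parallel to these. Two flat dark strips on the bench run 150 mm out from the bar along y, one each side, 170 mm apart between inner edges, centred on this point in x.
- dishes: Two stacked clear round dishes with orange filling, 60 mm across, 32 mm high in all; origin under the centre. Bystander.
- beaker: Translucent open beaker, 84 mm across, 110 mm high; origin under the centre. Bystander.
- rack: Yellow lattice tube rack with some capped tubes, 62 mm (x) by 144 mm (y), 82 mm high with tubes; origin under the centre. Bystander.
- bottle: Clear bottle with green cap, 64 mm across, 190 mm high; origin under the centre. Bystander.
Not all that is in view belongs to the job. Leave any blue, orange or red look-alike of the battery alone.

How it is judged:
At the end, for the whole second after the job is handed in: The battery box stands upright and still on the bench, its base within 7 mm of the stop bar's face and parallel to it within 0.07 rad, centred on the bar within 15 mm (so between the strips) (y of battery in the frame of dock_stop between 0.05 and 0.067 m and x of battery in the frame of dock_stop between -0.015 and 0.015 m and angle between the x axis of battery and the x axis of dock_stop, either way round below 0.07 rad and angle between battery's own z axis and vertical below 0.04 rad and height (world z) of battery below 0.005 m and linear speed of battery below 0.01 m/s); the robot touches nothing.
It fails at once if the battery box is tipped (more than 0.12 rad) (angle between battery's own z axis and vertical above 0.12 rad).
It fails at once if the battery box is lifted (height (world z) of battery above 0.012 m).
It fails at once if the robot pushes on or holds the case or its handle instead of the base (more than 3 N) (contact force between any of the fingers, the arm and case above 3 N).
It fails at once if the dishes, beaker, tube rack or bottle are displaced by more than 20 mm (distance of any of dishes, beaker, rack, bottle from where it was at the start of the episode above 0.02 m).
It also fails if it takes over 51 s, if anything falls off the work surface, if the arm or the gripper's body presses on something with over 40 N, if the wrist force passes 120 N, or if a joint passes its speed limit or range.

## Working session

There is one attempt and no reset: what is moved stays moved. The work goes in short steps, Python scripts to look and compute and a shell command to move; the robot and the scene stay as the last step left them, time stands still between calls to the robot, and variables do not carry over. Pictures are saved under pics/ and viewed, at most 10 in all, crops included, and the job is handed in when it is done.

```bash
mkdir -p pics; cat > h.py <<'E'
import numpy as np,cv2
from station import manip
def cal(n):
    c=manip.get_calibration(n);R=cv2.Rodrigues(np.array(c["rvec"],float))[0];return np.array(c["K"]),R,np.array(c["tvec"],float).ravel()
def ray(c,uv,z):
    K,R,t=c;o=-R.T@t;d=R.T@np.linalg.inv(K)@np.array([uv[0],uv[1],1.]);return o+d*(z-o[2])/d[2]
def proj(c,P):
    K,R,t=c;p=K@(R@np.array(P,float)+t);return p[:2]/p[2]
E
python3 - <<'E'
from h import *
for n in("scene","top"):
    im=manip.snapshot(n);cv2.imwrite(f"pics/{n}0.png",cv2.resize(im[:,:,::-1],(800,600),interpolation=cv2.INTER_CUBIC));np.save(n+"0.npy",im)
    c=cal(n);print(n,-c[1].T@c[2])
E
```

```text
scene [1.30028524 0.04867204 0.92893456]
top [ 0.36423292 -0.01704654  1.38954672]
```

View pics/top0.png

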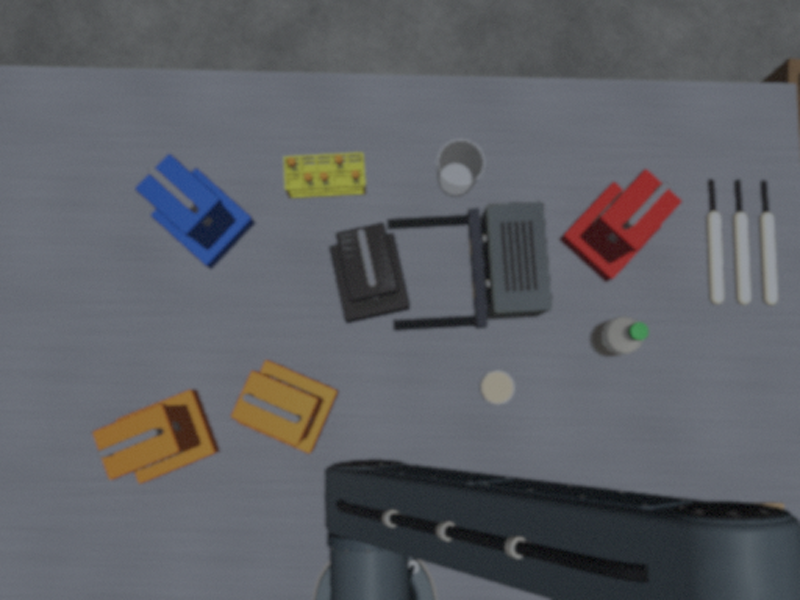

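View pics/scene0.png

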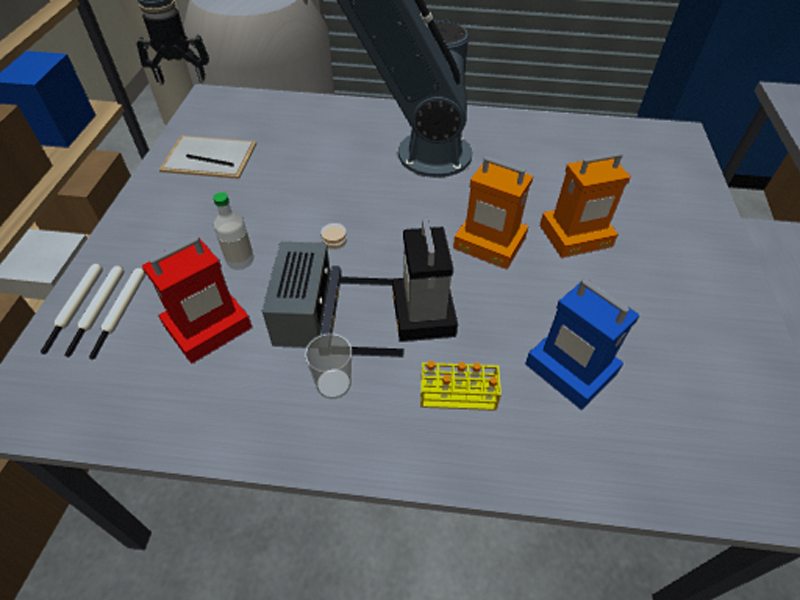

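The top view shows the black battery at about (370,275), the stop bar at x≈478 with strips at y≈222 and 324, and the grey housing behind the bar. The rack, beaker, dishes and bottle are clear of the straight path, but the arm has to come in from the left. I'll take a closer crop and fit the shapes.

```bash
python3 - <<'E'
from h import *
im=np.load("top0.npy");c=cal("top")
x0,y0=195,120
cr=im[y0:y0+100,x0:x0+130]
b=cv2.resize(np.clip(cr.astype(float)*2,0,255).astype(np.uint8),None,fx=6,fy=6,interpolation=cv2.INTER_CUBIC)
cv2.imwrite("pics/crop.png",b[:,:,::-1])
g=im.max(2); m=((g<62)).astype(np.uint8); m[:120]=0;m[220:]=0;m[:,:195]=0;m[:,330:]=0
for k in cv2.findContours(m,cv2.RETR_EXTERNAL,cv2.CHAIN_APPROX_NONE)[0]:
    if cv2.contourArea(k)>30: 
        r=cv2.minAreaRect(k);print(cv2.contourArea(k),r,[ (ray(c,p,0)[:2]*1e3).round().tolist() for p in cv2.boxPoints(r)])
E
```

```text
647.5 ((286.0961608886719, 187.01922607421875), (51.483299255371094, 75.95320892333984), 74.74488067626953) [[595.0, 2.0], [658.0, -211.0], [512.0, -250.0], [451.0, -39.0]]
1797.5 ((235.24118041992188, 173.8352813720703), (56.61885452270508, 40.89139175415039), 77.47119140625) [[657.0, 101.0], [685.0, -15.0], [523.0, -53.0], [496.0, 62.0]]
58.5 ((309.0, 144.0), (6.0, 16.0), 0.0) [[658.0, -181.0], [706.0, -181.0], [706.0, -199.0], [658.0, -199.0]]
231.5 ((276.37945556640625, 146.14404296875), (16.025699615478516, 54.34128952026367), 84.92039489746094) [[689.0, -13.0], [706.0, -172.0], [659.0, -176.0], [641.0, -18.0]]
```

View pics/crop.png

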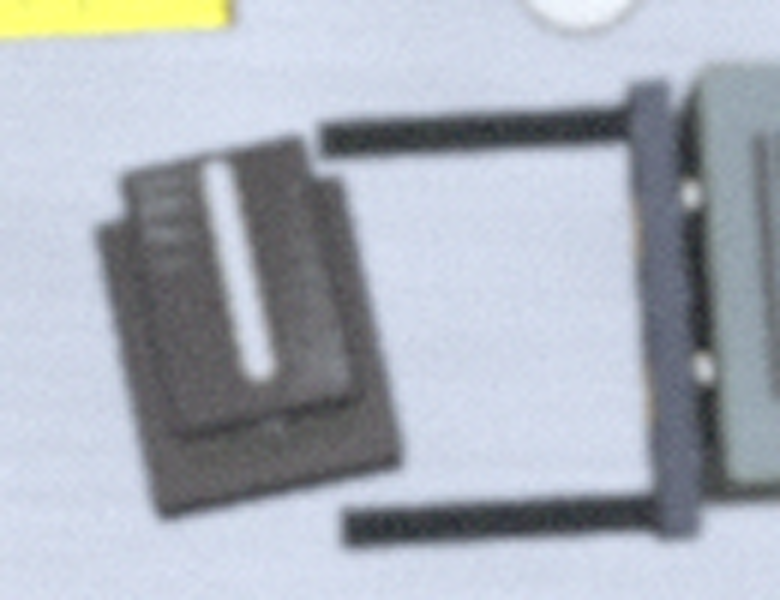

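The crop shows the base-top corners at about (97,230), (162,515), (400,465) and (345,180). The bar's front top edge runs (632,85)→(658,535). The inner strip edges are (322,157)→(630,138) and (345,512)→(655,495).

```bash
python3 - <<'E'
from h import *
c=cal("top")
def P(u,v,z): return ray(c,(195+(u+.5)/6-.5,120+(v+.5)/6-.5),z)[:2]*1e3
B=[P(*p,.045) for p in [(97,230),(162,515),(400,465),(345,180)]]
for b in B: print(b.round())
B=np.array(B);ctr=B.mean(0);print("ctr",ctr.round(1),"sides",[np.linalg.norm(B[i]-B[i-1]).round() for i in range(4)])
print("box x-axis ang",[np.degrees(np.arctan2(*(v)[::-1])) .round(1) for v in (B[0]-B[1],B[3]-B[2])], "y-axis",[np.degrees(np.arctan2(*(v)[::-1])).round(1) for v in (B[0]-B[3],B[1]-B[2])])
e=[P(632,85,.032),P(658,535,.032)];print("bar",np.round(e),"mid",np.mean(e,0).round(1),"ang",np.degrees(np.arctan2(*(e[0]-e[1])[::-1])).round(1))
s=[P(*p,0) for p in [(322,157),(630,138),(345,512),(655,495)]];print("strips",np.round(s),np.degrees(np.arctan2(*(s[0]-s[1])[::-1])),np.degrees(np.arctan2(*(s[2]-s[3])[::-1])))
print("mid bar from strips",((s[1]+s[3])/2).round(1))
print("rack edge",P(232,22,.04),"rackleft",P(0,35,.04))
print(manip.sense()["tcp_pos"],manip.sense()["tool_rot"],manip.sense()["finger_gap"],manip.sense()["t"])
E
```

```text
[626.  92.]
[493.  59.]
[518. -51.]
[652. -23.]
ctr [572.4  19.1] sides [np.float64(119.0), np.float64(138.0), np.float64(113.0), np.float64(137.0)]
box x-axis ang [np.float64(14.1), np.float64(11.6)] y-axis [np.float64(102.7), np.float64(102.9)]
bar [[ 704. -160.]
 [ 488. -173.]] mid [ 596.2 -166.4] ang 3.4
strips [[ 673.  -12.]
 [ 686. -162.]
 [ 500.  -26.]
 [ 511. -175.]] 94.68310832685799 94.07421582918069
mid bar from strips [ 598.  -168.8]
rack edge [728.96329699  31.3679375 ] rackleft [720.44695692 141.08227239]
[ 0.13688293 -0.60908828  0.19722292] [ 9.93908288e-01  1.10205785e-01  6.56810081e-05 -9.97882095e-04] 0.9951133398271796 0.1
```

Plan: lean the tool back 30° so the gripper body stays off the case. Span both open fingers across the +y face and push about 128 mm towards -y, turning -9° on the way.

```bash
python3 -m handwheel '[[0,0,60,0,0,9,1],[0,0,60,0,0,9,1],[0,0,60,0,0,9,1],[40,35,0,0,0,9,1],[40,35,0,0,0,9,1],[40,35,0,0,0,9,1],[40,35,0,0,0,9,1],[40,35,0,0,0,9,1],[40,35,0,0,0,9,1],[40,35,0,0,0,9,1]]'
python3 -m handwheel '[[13,51,0,0,0,0,1],[13,51,0,0,0,0,1],[13,51,0,0,0,0,1],[13,51,0,0,0,0,1],[13,51,0,0,0,0,1],[13,51,0,0,0,0,1],[13,51,0,0,0,0,1],[13,51,0,0,0,0,1],[13,51,0,0,0,0,1],[13,51,0,0,0,0,1]]'
```

```text
t: 1.35
tcp_pos: [0.4179, -0.3633, 0.3776]
tool_rot: [0.623, 0.782, 0.0, -0.0]
force: [0.6, -0.8, -0.8]
finger_gap: 1.001
gripper_force: 0.0
t: 2.6
tcp_pos: [0.5468, 0.1469, 0.3776]
tool_rot: [0.625, 0.781, -0.0, -0.0]
force: [0.1, -0.3, 0.2]
finger_gap: 1.0
gripper_force: 0.0
```

```bash
python3 -m handwheel '[[0,0,0,-7.3,-1.7,0,1],[0,0,0,-7.3,-1.7,0,1],[0,0,0,-7.3,-1.7,0,1],[0,0,0,-7.3,-1.7,0,1],[0,0,-50,0,0,0,1],[0,0,-50,0,0,0,1],[0,0,-50,0,0,0,1],[0,0,0,0,0,0,1],[0,0,0,0,0,0,1],[0,0,0,0,0,0,1]]'
python3 - <<'E'
from h import *
print(manip.sense()["q"])
for n in("scene","wrist"):
    im=manip.snapshot(n);cv2.imwrite(f"pics/{n}1.png",im[:,:,::-1])
E
```

```text
t: 3.85
tcp_pos: [0.5485, 0.1456, 0.2307]
tool_rot: [0.604, 0.754, -0.158, 0.205]
force: [-0.0, 0.3, 0.5]
finger_gap: 1.0
gripper_force: 0.0
[ 0.35255437  0.49939055  1.52398915 -0.55289977  1.23735272  0.3499091 ]
```

View pics/scene1.png

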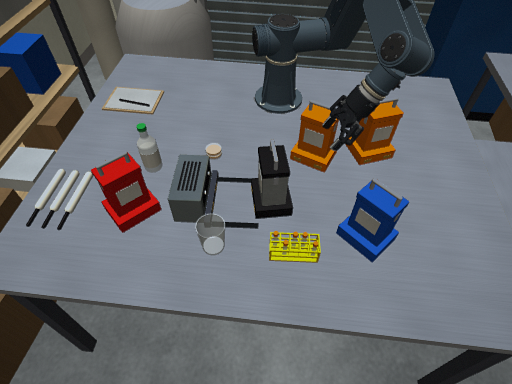

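View pics/wrist1.png

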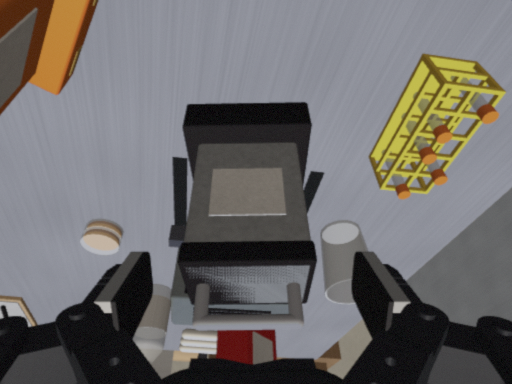

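The wrist view shows the battery squarely ahead. The foot of its +y face runs from about (185,105) to (307,103), and the orange look-alike is off to the left at about (50,92). I'll measure both before descending.

```bash
python3 - <<'E'
from h import *
c=cal("wrist")
for uv,z in [((186,105),0),((307,103),0),((50,92),0),((93,0),.045),((122,245),.0)]: print(uv,(ray(c,uv,z)[:2]*1e3).round())
a,b=ray(c,(186,105),0),ray(c,(307,103),0);print(np.degrees(np.arctan2(*(b-a)[:2][::-1])),(a+b)[:2]*500,np.linalg.norm(b-a))
E
```

```text
(186, 105) [491.  58.]
(307, 103) [628.  90.]
(50, 92) [341.  42.]
(93, 0) [414. 171.]
(122, 245) [ 404. -258.]
13.478783202046392 [559.80376682  73.91055863] 0.1405811875820743
```

```bash
python3 -m handwheel '[[-5,-1,-50,0,0,0,1],[0,0,-50,0,0,0,1],[0,0,-50,0,0,0,1],[0,0,-40,0,0,0,1],[0,0,-20,0,0,0,1],[0,0,-6,0,0,0,1],[3,-13,0,0,0,0,1],[3,-13,0,0,0,0,1],[3,-13,0,0,0,0,1],[0,0,0,0,0,0,1]]'
python3 -m handwheel '[[1,-4,0,0,0,0,1],[1,-4,0,0,0,0,1],[1,-3,0,0,0,0,1],[1,-3,0,0,0,0,1],[0,0,0,0,0,0,1],[0,0,0,0,0,0,1],[0,0,0,0,0,0,1],[0,0,0,0,0,0,1],[0,0,0,0,0,0,1],[0,0,0,0,0,0,1]]'
```

```text
t: 5.2
tcp_pos: [0.5513, 0.1037, 0.0128]
tool_rot: [0.605, 0.753, -0.16, 0.203]
force: [-1.3, 0.7, 0.6]
finger_gap: 0.998
gripper_force: 0.0
t: 6.45
tcp_pos: [0.5549, 0.0912, 0.0121]
tool_rot: [0.604, 0.754, -0.16, 0.203]
force: [-0.4, -0.4, -0.4]
finger_gap: 0.999
gripper_force: 0.0
```

```bash
python3 -m handwheel '[[0.5,-2,0,0,0,0,1],[0.5,-2,0,0,0,0,1],[0.5,-2,0,0,0,0,1],[0.5,-2,0,0,0,0,1],[0.5,-2,0,0,0,0,1],[0.5,-2,0,0,0,0,1],[0,0,0,0,0,0,1],[0,0,0,0,0,0,1],[0,0,0,0,0,0,1],[0,0,0,0,0,0,1]]'
python3 - <<'E'
from h import *
im=manip.snapshot("wrist");cv2.imwrite("pics/wrist2.png",im[:,:,::-1])
im=manip.snapshot("top");np.save("top2.npy",im)
E
```

```text
t: 7.7
tcp_pos: [0.5579, 0.0793, 0.0121]
tool_rot: [0.604, 0.754, -0.16, 0.203]
force: [1.4, -0.1, -0.2]
finger_gap: 1.005
gripper_force: 0.0
```

View pics/wrist2.png

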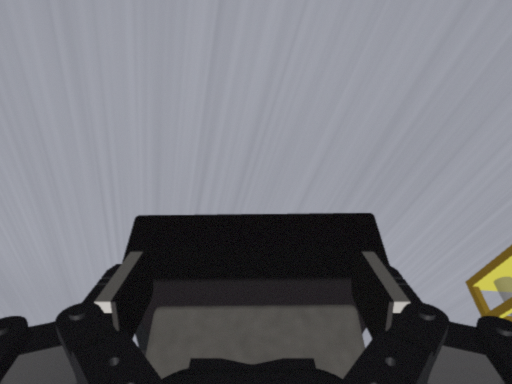

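The wrist view shows both fingers facing the base's +y face, whose foot runs (135,217)→(375,214). They sit inside its edges and below the case, so I'll start the gentle push.

```bash
python3 -m handwheel '[[0.5,-2,0,0,0,0,1],[0.5,-2,0,0,0,0,1],[0.5,-2,0,0,0,0,1],[0.5,-2,0,0,0,0,1],[0.7,-3,0,0,0,0,1],[0.7,-3,0,0,0,0,1],[0.7,-3,0,0,0,0,1],[0.7,-3,0,0,0,0,1],[0.7,-3,0,0,0,0,1],[0.7,-3,0,0,0,0,1]]'
python3 - <<'E'
from h import *
im=manip.snapshot("top")
cv2.imwrite("pics/top3.png",cv2.resize(np.clip(im[110:220,185:325].astype(float)*2,0,255).astype(np.uint8),None,fx=5,fy=5,interpolation=cv2.INTER_CUBIC)[:,:,::-1])
E
```

```text
t: 9.05
tcp_pos: [0.5642, 0.053, 0.0121]
tool_rot: [0.604, 0.754, -0.16, 0.203]
force: [0.1, 0.3, 0.2]
finger_gap: 1.001
gripper_force: 0.0
```

View pics/top3.png

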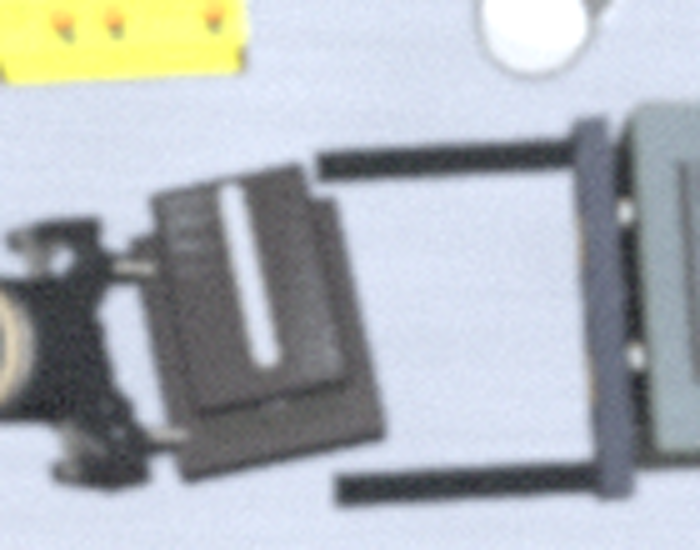

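```bash
python3 - <<'E'
from h import *
from scipy.spatial.transform import Rotation as Ro
s=manip.sense();T=np.array(s["tcp_pos"]);R=Ro.from_quat(s["tool_rot"]).as_matrix();print(R.round(2),s["force"],s["tau"])
c=cal("top");w=cal("wrist")
for lat in(-50,50):
  for back in (0,13,19,32,73):
    P=T+R@np.array([0,lat,-back])/1e3
    print(lat,back,(P*1e3).round(),"crop3",((proj(c,P)-[185,110])*5).round(),"wrist",proj(w,P).round())
a=np.load("top0.npy");b=np.load("top2.npy");d=manip.snapshot("top")
for u,v in((a,b),(a,d)):
  U=u[130:205,235:265].mean(2).astype(np.float32);V=v[130:205,235:265].mean(2).astype(np.float32);print(cv2.phaseCorrelate(U,V))
im=manip.snapshot("wrist");np.save("w4.npy",im)
cv2.imwrite("pics/w4.png",np.clip(im[150:].astype(float)*2.5,0,255).astype(np.uint8)[:,:,::-1])
E
```

```text
[[-0.19  0.98  0.11]
 [ 0.85  0.22 -0.49]
 [-0.5   0.   -0.87]] [ 0.21904969 -0.403593    0.24181404] [ 5.20434547e-01 -4.53010368e+01 -7.56178111e+00 -9.75207835e-01
  9.19800885e-01 -3.32403426e-03]
-50 0 [515.  42.  12.] crop3 [217. 444.] wrist [161. 226.]
-50 13 [514.  48.  23.] crop3 [205. 444.] wrist [155. 236.]
-50 19 [513.  51.  28.] crop3 [199. 444.] wrist [152. 242.]
-50 32 [512.  57.  40.] crop3 [187. 444.] wrist [144. 254.]
-50 73 [507.  77.  75.] crop3 [146. 445.] wrist [109. 310.]
50 0 [613.  64.  12.] crop3 [182. 274.] wrist [342. 226.]
50 13 [611.  70.  24.] crop3 [170. 273.] wrist [349. 236.]
50 19 [611.  73.  29.] crop3 [164. 273.] wrist [352. 241.]
50 32 [609.  79.  40.] crop3 [152. 271.] wrist [360. 254.]
50 73 [605.  99.  76.] crop3 [111. 267.] wrist [395. 310.]
((0.03653592087009372, 0.44437922915984274), 0.9574475254482693)
((-0.06877089676121173, 0.512749270453078), 0.9935252893235949)
```

View pics/w4.png

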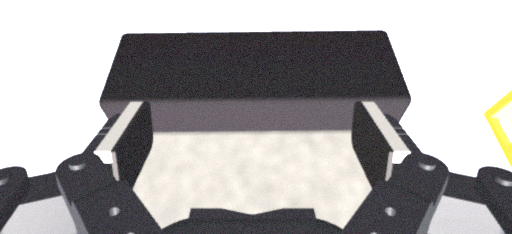

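The fingers are passing just above the ledge. Their tips appear at about (147,252) in the full frame, which puts the open fingertips roughly 30 mm behind the TCP. The box hasn't moved. I'll back off, half-close the fingers so the tips come forward and lower, then check.

```bash
python3 -m handwheel '[[-3,12,0,0,0,0,1],[-3,12,0,0,0,0,1],[-3,12,0,0,0,0,1],[-2,8,0,0,0,0,1],[-2,8,0,0,0,0,0.5],[0,0,0,0,0,0,0.5],[0,0,0,0,0,0,0.5],[0,0,0,0,0,0,0.5],[0,0,0,0,0,0,0.5],[0,0,0,0,0,0,0.5]]'
python3 - <<'E'
from h import *
from scipy.spatial.transform import Rotation as Ro
s=manip.sense();T=np.array(s["tcp_pos"]);R=Ro.from_quat(s["tool_rot"]).as_matrix()
w=cal("wrist")
for lat in (21,35):
  for back in (0,7,13,19,30): print(lat,back,[proj(w,T+R@np.array([tx,lat,-back])/1e3).round() for tx in(-11,0,11)])
im=manip.snapshot("wrist")
t=manip.snapshot("top")
B=np.clip(im[150:].astype(float)*2.5,0,255).astype(np.uint8)
t2=cv2.resize(np.clip(t[125:225,165:293].astype(float)*2,0,255).astype(np.uint8),None,fx=4,fy=3.5,interpolation=cv2.INTER_CUBIC)
cv2.imwrite("pics/w5.png",np.vstack([B,t2])[:,:,::-1])
E
```

```text
t: 10.45
tcp_pos: [0.5511, 0.105, 0.0121]
tool_rot: [0.604, 0.754, -0.16, 0.203]
force: [-0.7, -0.8, 0.1]
finger_gap: 0.5
gripper_force: 0.0
21 0 [array([289., 244.]), array([290., 226.]), array([290., 208.])]
21 7 [array([291., 250.]), array([291., 232.]), array([292., 212.])]
21 13 [array([292., 256.]), array([293., 236.]), array([293., 217.])]
21 19 [array([293., 261.]), array([294., 241.]), array([295., 221.])]
21 30 [array([296., 273.]), array([297., 252.]), array([298., 230.])]
35 0 [array([314., 244.]), array([315., 226.]), array([316., 208.])]
35 7 [array([316., 250.]), array([318., 232.]), array([319., 212.])]
35 13 [array([318., 255.]), array([320., 236.]), array([321., 216.])]
35 19 [array([321., 261.]), array([322., 241.]), array([323., 221.])]
35 30 [array([325., 273.]), array([326., 252.]), array([328., 230.])]
```

View pics/w5.png

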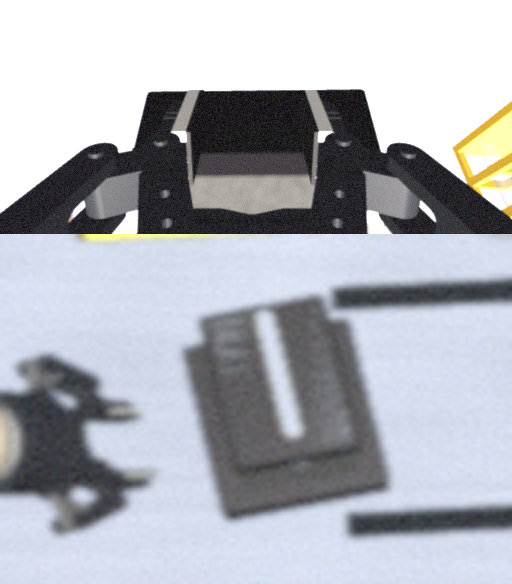

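```bash
python3 - <<'E'
from h import *
from scipy.spatial.transform import Rotation as Ro
s=manip.sense();T=np.array(s["tcp_pos"]);R=Ro.from_quat(s["tool_rot"]).as_matrix()
def hit(c,uv,tx):
    K,Rc,t=c;o=-Rc.T@t;d=Rc.T@np.linalg.inv(K)@np.array([*uv,1.])
    n=R[:,0];P=o+d*((T+n*tx/1e3-o)@n)/(d@n);return (R.T@(P-T)*1e3).round(),(P*1e3).round()
for tx in(-11,0,11):
  print(tx,"top",hit(cal("top"),(198.7,175.3),tx),hit(cal("top"),(203.7,193.9),tx),"wrist",hit(cal("wrist"),(305,242),tx),hit(cal("wrist"),(200,242),tx))
E
```

```text
-11 top (array([-11.,  27., -45.]), array([575., 123.,  56.])) (array([-11., -26., -38.]), array([524., 109.,  51.])) wrist (array([-11.,  30.,   3.]), array([583., 101.,  15.])) (array([-11., -30.,   3.]), array([525.,  88.,  15.]))
0 top (array([  0.,  30., -28.]), array([578., 125.,  37.])) (array([  0., -23., -22.]), array([526., 110.,  31.])) wrist (array([ -0.,  26., -20.]), array([575., 120.,  29.])) (array([ -0., -26., -20.]), array([524., 109.,  29.]))
11 top (array([ 11.,  34., -12.]), array([581., 128.,  17.])) (array([ 11., -21.,  -5.]), array([528., 112.,  11.])) wrist (array([ 11.,  23., -42.]), array([566., 140.,  43.])) (array([ 11., -22., -42.]), array([523., 130.,  43.]))
```

```bash
python3 -m handwheel '[[0,0,-2,0,0,0,0.5],[0,0,-2,0,0,0,0.5],[0,0,-2,0,0,0,0.5],[0,0,-1,0,0,0,0.5],[0,0,-1,0,0,0,0.5],[0,0,0,0,0,0,0.5],[2,-8,0,0,0,0,0.5],[2,-8,0,0,0,0,0.5],[0,0,0,0,0,0,0.5],[0,0,0,0,0,0,0.5]]'
python3 -m handwheel '[[0,0,-1,0,0,0,0.5],[0,0,-1,0,0,0,0.5],[0,0,-1,0,0,0,0.5],[0,0,0,0,0,0,0.5],[0.5,-2,0,0,0,0,0.5],[0.5,-2,0,0,0,0,0.5],[0.5,-2,0,0,0,0,0.5],[0.5,-2,0,0,0,0,0.5],[0.5,-2,0,0,0,0,0.5],[0.5,-2,0,0,0,0,0.5]]'
python3 -m handwheel '[[0.5,-2,0,0,0,0,0.5],[0.5,-2,0,0,0,0,0.5],[0.5,-2,0,0,0,0,0.5],[0.5,-2,0,0,0,0,0.5],[0.5,-2,0,0,0,0,0.5],[0.5,-2,0,0,0,0,0.5],[0.5,-2,0,0,0,0,0.5],[0.5,-2,0,0,0,0,0.5],[0,0,0,0,0,0,0.5],[0,0,0,0,0,0,0.5]]'
```

```text
t: 11.8
tcp_pos: [0.5552, 0.089, 0.0041]
tool_rot: [0.604, 0.754, -0.16, 0.203]
force: [-0.4, -0.0, 0.5]
finger_gap: 0.499
gripper_force: 0.0
t: 13.05
tcp_pos: [0.5581, 0.077, 0.0011]
tool_rot: [0.604, 0.754, -0.16, 0.203]
force: [-0.3, 0.0, 0.0]
finger_gap: 0.498
gripper_force: 0.0
t: 14.3
tcp_pos: [0.5624, 0.0645, 0.0009]
tool_rot: [0.604, 0.755, -0.157, 0.203]
force: [-2.4, 11.3, 2.8]
finger_gap: 0.502
gripper_force: 5.7
```

Contact made: about 11 N on the base, low down. I'll use the bright handle in the top view as a tracker.

```bash
cat > trk.py <<'E'
from h import *
c=cal("top")
def handle(im):
    g=im.astype(int);m=((g.min(2)>88)).astype(np.uint8)
    dark=(g.max(2)<62).astype(np.uint8);hull=np.zeros_like(m);dark[:120]=0;dark[215:]=0;dark[:,:200]=0;dark[:,292:]=0
    k=cv2.findContours(dark,cv2.RETR_CCOMP,cv2.CHAIN_APPROX_NONE);best=None
    for q,h in zip(k[0],k[1][0]):
        if h[3]>=0 and 30<cv2.contourArea(q)<400:
            r=cv2.minAreaRect(q)
            if max(r[1])>2.5*min(r[1]) and (best is None or cv2.contourArea(q)>cv2.contourArea(best)): best=q
    if best is None: return None
    f=np.zeros_like(m);cv2.drawContours(f,[best],-1,1,-1);w=f*np.clip(g.mean(2)-50,0,None)
    v,u=np.nonzero(w);W=w[v,u];p=np.array([ray(c,(a,b),.235)[:2] for a,b in zip(u,v)])*1e3
    mu=np.average(p,0,W);C=np.cov(p.T,aweights=W);d=np.linalg.eigh(C)[1][:,1];d*=np.sign(d[0])
    return mu.round(1),np.degrees(np.arctan2(d[1],d[0])).round(1)
if __name__=="__main__":
    im=manip.snapshot("top");np.save("last.npy",im);mu,a=handle(im);print(mu,a)
    S=np.array([597,-168]);t=np.radians(4);X=np.array([np.cos(t),np.sin(t)]);Y=np.array([-X[1],X[0]])
    print("dock x,y",(mu-S)@X,(mu-S)@Y,"yaw",a-4,manip.sense()["tcp_pos"].round(4) if hasattr(manip.sense()["tcp_pos"],'round') else manip.sense()["tcp_pos"])
E
python3 -c "
from trk import *
for f in ('top0','top2'): print(handle(np.load(f+'.npy')))"
python3 trk.py
```

```text
None
NoneTraceback (most recent call last):
  File "trk.py", line 17, in <module>
    im=manip.snapshot("top");np.save("last.npy",im);mu,a=handle(im);print(mu,a)
                                                    ^^^^
TypeError: cannot unpack non-iterable NoneType object
```

```bash
python3 - <<'E'
s=open("trk.py").read()
a=s.index("    k=cv2.findC");b=s.index("    v,u=np")
s=s[:a]+'''    dark=cv2.morphologyEx(dark,cv2.MORPH_OPEN,np.ones((3,3),np.uint8));q=max(cv2.findContours(dark,cv2.RETR_EXTERNAL,cv2.CHAIN_APPROX_NONE)[0],key=cv2.contourArea)
    f=np.zeros_like(m);cv2.drawContours(f,[cv2.convexHull(q)],-1,1,-1);f=cv2.erode(f,np.ones((9,9),np.uint8))
    b=f*(g.mean(2)>62).astype(np.uint8);n,L,st,_=cv2.connectedComponentsWithStats(b)
    i=1+st[1:,4].argmax();f=(L==i);w=f*np.clip(g.mean(2)-55,0,None)
'''+s[b:]
open("trk.py","w").write(s)
E
python3 -c "
from trk import *
for f in ('top0','top2'): print(handle(np.load(f+'.npy')))"
python3 trk.py
```

```text
(array([568.9,  18.8]), np.float64(13.4))
(array([566.7,  18.1]), np.float64(13.2))
[558.1  14.8] 15.5
dock x,y -26.05375815468103 185.06823521614234 yaw 11.5 [0.5624 0.0645 0.0009]
```

```bash
python3 - <<'E'
from h import *
for f in("top0","last"):
    im=np.load(f+".npy");g=im.mean(2)
    for r in range(152,190,5): print(r,g[r,214:262].astype(int))
E
```

```text
152 [ 96  73  55  51  56  60  61  57  58  55  56  56  51  51  64  84 102 110
 110  99  80  61  45  46  45  45  45  46  47  51  51  43  43  43  40  48
  46  52  71  93 105 108 110 110 110 111 111 110]
157 [ 61  52  45  46  49  55  56  55  54  50  52  50  52  48  45  61  83 101
 107 110 102  83  59  47  42  44  47  44  49  49  52  51  50  43  44  41
  45  50  51  69  89 103 109 110 108 109 108 110]
162 [ 46  48  40  42  43  50  48  48  50  48  51  48  48  48  46  45  57  81
 100 109 110 104  86  61  47  47  47  46  47  51  51  52  53  52  47  45
  43  45  44  52  64  93 105 111 111 112 111 113]
167 [ 47  48  43  45  43  41  43  44  48  46  45  47  45  47  45  47  47  59
  75  98 108 112 106  89  65  54  48  47  48  49  52  50  54  54  54  53
  43  43  46  49  53  64  88 103 108 111 109 111]
172 [ 62  50  46  42  42  42  44  46  45  48  45  47  48  46  46  45  47  47
  56  76  95 108 111 104  89  66  51  49  49  51  49  52  53  57  56  57
  54  46  42  44  49  52  62  85 101 110 109 110]
177 [ 87  63  48  45  49  42  38  45  46  48  43  45  46  49  47  47  46  45
  48  54  73  94 106 11
[... 1399 characters left out ...]
15 114 110  95  77  70  71  69  68  70  68  69  69
  65  64  56  48  46  46  50  56  73  96 108 113]
177 [108  97  75  57  47  46  47  45  45  47  57  65  66  63  68  73  72  71
  71  73  74  80  92 106 113 113 109  96  81  74  73  74  75  75  73  69
  69  69  64  56  46  45  49  48  59  74  92 108]
182 [110 107  94  74  56  48  47  48  48  43  47  60  65  67  68  72  77  78
  79  77  77  75  76  76  83  89  86  78  73  75  73  74  74  74  71  69
  68  70  70  66  55  46  46  47  52  56  70  92]
187 [104 104 101  93  72  57  50  49  48  47  42  48  60  71  83  84  82  77
  75  75  73  70  69  70  64  60  55  53  49  45  45  42  38  37  38  35
  32  37  38  40  41  46  49  51  51  52  56  70]
```

```bash
sed -i 's/g.mean(2)>62/g.mean(2)>88/; s/g.mean(2)-55/g.mean(2)-75/' trk.py
python3 -c "
from trk import *
for f in ('top0','top2','last'): print(handle(np.load(f+'.npy')))"
python3 -m handwheel '[[0.7,-3,0,0,0,0,0.5],[0.7,-3,0,0,0,0,0.5],[0.7,-3,0,0,0,0,0.5],[0.7,-3,0,0,0,0,0.5],[0.7,-3,0,0,0,0,0.5],[0,0,0,0,0,0,0.5],[0,0,0,0,0,0,0.5],[0,0,0,0,0,0,0.5],[0,0,0,0,0,0,0.5],[0,0,0,0,0,0,0.5]]'; python3 trk.py
```

```text
(array([569.8,  18.9]), np.float64(13.3))
(array([567.4,  18.3]), np.float64(13.2))
(array([589.5, -57.8]), np.float64(-18.3))
t: 15.65
tcp_pos: [0.5662, 0.0494, 0.0009]
tool_rot: [0.604, 0.755, -0.157, 0.203]
force: [-2.0, 10.9, 2.2]
finger_gap: 0.496
gripper_force: 5.3
[591.5 -67.1] -11.9
dock x,y 1.5518259243532104 101.03787327680895 yaw -15.9 [0.5662 0.0493 0.0009]
```

```bash
python3 - <<'E'
s=open("trk.py").read()
a=s.index("    dark=(g");b=s.index("    v,u=np")
s=s[:a]+'''    n,L,st,ce=cv2.connectedComponentsWithStats((g.mean(2)>88).astype(np.uint8))
    ok=[i for i in range(1,n) if 50<st[i,4]<350 and 205<ce[i][0]<290 and 135<ce[i][1]<210 and st[i,3]>20]
    if len(ok)!=1: print("cands",[(st[i],ce[i]) for i in ok])
    f=(L==ok[0]);w=f*np.clip(g.mean(2)-75,0,None)
'''+s[b:]
open("trk.py","w").write(s)
E
python3 -c "
from trk import *
for f in ('top0','top2','last'): print(handle(np.load(f+'.npy')))"
python3 trk.py
```

```text
(array([574.,  20.]), np.float64(13.5))
(array([573.8,  19.9]), np.float64(13.6))
(array([579.2,   0.8]), np.float64(12.7))
[579.    0.7] 12.8
dock x,y -6.188235784042896 169.54467180622657 yaw 8.8 [0.5662 0.0494 0.0009]
```

Tracker works: the box is 109 mm short and 6 mm off-centre, with 8.8° yaw left to remove. I'll push with a gradual turn.

```bash
python3 -m handwheel '[[0.8,-4,0,0,0,-0.4,0.5],[0.8,-4,0,0,0,-0.4,0.5],[0.8,-4,0,0,0,-0.4,0.5],[0.8,-4,0,0,0,-0.4,0.5],[0.8,-4,0,0,0,-0.4,0.5],[0.8,-4,0,0,0,-0.4,0.5],[0.8,-4,0,0,0,-0.4,0.5],[0.8,-4,0,0,0,-0.4,0.5],[0.8,-4,0,0,0,-0.4,0.5],[0,0,0,0,0,0,0.5]]'; python3 trk.py
```

```text
t: 17.0
tcp_pos: [0.5744, 0.0132, 0.0009]
tool_rot: [0.627, 0.736, -0.163, 0.198]
force: [-0.8, 10.0, 2.3]
finger_gap: 0.501
gripper_force: 4.7
[570.  -32.4] -3.2
dock x,y -17.475251517311865 137.15311000632354 yaw -7.2 [0.5743 0.0132 0.0009]
```

```bash
python3 - <<'E'
from h import *
im=np.load("last.npy");g=im.mean(2)
for r in range(140,212,4): print(r,*(g[r,216:290:2].astype(int)//10))
n,L,st,ce=cv2.connectedComponentsWithStats((g>88).astype(np.uint8))
print([(st[i],ce[i].round()) for i in range(1,n) if st[i,4]>30 and 205<ce[i][0]<290 and 135<ce[i][1]<210])
E
```

```text
140 11 11 11 11 11 11 11 11 11 11 11 11 11 11 11 11 9 7 6 6 5 6 5 5 5 5 5 4 4 3 4 3 3 3 3 3 3
144 11 11 11 11 11 11 11 11 11 11 11 10 6 5 5 5 4 4 6 10 10 6 4 4 4 5 4 4 4 5 5 6 6 6 7 7 7
148 11 11 11 11 11 11 11 11 11 11 11 9 5 5 5 5 4 4 6 10 11 8 5 4 4 4 4 4 5 9 11 11 11 11 11 11 11
152 7 10 11 11 11 11 11 11 9 8 7 6 4 5 5 5 5 4 5 9 11 9 5 5 5 5 5 4 4 7 11 11 11 11 11 11 11
156 5 3 4 7 10 11 11 11 8 4 4 4 3 5 6 6 5 5 5 8 11 11 7 5 5 5 5 5 4 6 10 11 11 11 11 11 11
160 3 3 3 3 5 10 11 11 9 5 4 4 4 5 6 7 6 6 6 7 10 11 8 6 6 6 5 6 4 5 9 11 11 11 11 11 11
164 6 7 4 3 4 8 9 10 10 6 4 4 4 4 6 7 6 6 6 6 9 11 9 7 7 7 6 6 5 4 8 11 11 11 11 11 11
168 3 2 3 2 3 4 7 7 8 6 4 4 4 4 6 8 7 7 7 7 9 11 11 8 7 7 6 6 5 4 6 10 11 11 11 11 11
172 2 2 4 9 10 10 10 10 11 9 5 4 4 4 6 9 9 8 8 9 8 11 11 9 8 7 7 6 5 4 5 9 11 11 11 11 11
176 3 3 4 9 11 11 11 11 11 10 6 4 5 4 5 8 9 9 9 10 10 10 11 10 8 8 7 7 6 5 4 8 10 11 11 11 11
180 3 2 3 5 8 10 11 11 11 10 6 5 5 5 4 8 9 10 10 10 9 7 7 8 8 8 7 7 6 5 4 6 10 11 11 11 11
184 2 3 3 3 2 4 7 9 9 9 7 5 5 4 4 6 9 9 8 7 7 6 5 5 4 4 4 3 3 3 4 5 9 11 11 11 11
188 3 5 4 3 3 3 2 4 5 6 8 5 5 5 4 3 3 3 4 4 4 5 5 5 4 4 4 4 4 5 5 5 8 11 11 11 11
192 6 8 9 7 4 3 4 9 11 11 10 6 5 5 5 4 4 4 5 5 4 4 5 5 5 5 5 5 5 5 5 5 7 11 11 11 11
196 6 4 3 3 3 6 8 10 11 11 10 8 5 5 5 5 5 5 5 5 5 5 5 5 4 4 4 4 4 4 5 6 9 11 11 11 11
200 7 7 7 9 11 11 11 11 11 11 11 9 4 4 4 4 5 6 7 7 9 9 10 10 11 11 11 11 11 11 11 11 11 11 11 11 11
204 11 11 11 11 11 11 11 11 11 11 11 11 11 11 11 11 11 11 9 8 8 8 7 7 7 6 6 5 5 5 5 4 4 4 4 4 3
208 11 11 11 11 11 11 11 11 11 11 11 11 11 11 11 11 11 11 6 2 3 3 3 3 2 3 3 3 3 3 3 3 3 4 4 4 4
[(array([     0,      0,    512,    384, 155372], dtype=int32), array([278., 185.])), (array([246, 143,  20,  42, 325], dtype=int32), array([255., 168.])), (array([222, 171,  14,  15, 159], dtype=int32), array([229., 177.]))]
```

The glare on the case top merged with the handle, so I'll raise the threshold.

```bash
sed -i 's/g.mean(2)>88/g.mean(2)>103/; s/g.mean(2)-75/g.mean(2)-90/' trk.py
python3 -c "
from trk import *
for f in ('top0','top2','last'): print(handle(np.load(f+'.npy')))"; python3 trk.py
```

```text
(array([574.,  20.]), np.float64(13.4))
(array([573.3,  19.8]), np.float64(13.5))
(array([582.8, -36.3]), np.float64(9.6))
[583.5 -36.1] 9.5
dock x,y -4.2662357916574996 132.52041062481652 yaw 5.5 [0.5743 0.0132 0.0009]
```

```bash
python3 -m handwheel '[[0.9,-4,0,0,0,-0.4,0.5],[0.9,-4,0,0,0,-0.4,0.5],[0.9,-4,0,0,0,-0.4,0.5],[0.9,-4,0,0,0,-0.4,0.5],[0.9,-4,0,0,0,-0.4,0.5],[0.9,-4,0,0,0,-0.4,0.5],[0.9,-4,0,0,0,-0.4,0.5],[0.9,-4,0,0,0,-0.4,0.5],[0.9,-4,0,0,0,-0.4,0.5],[0.9,-4,0,0,0,-0.4,0.5]]'; python3 trk.py
```

```text
t: 18.35
tcp_pos: [0.5827, -0.0262, 0.0009]
tool_rot: [0.653, 0.713, -0.17, 0.192]
force: [-1.8, 13.8, 4.5]
finger_gap: 0.497
gripper_force: 6.4
[590.8 -75.7] 5.3
dock x,y 0.25362541497180974 92.50765197619535 yaw 1.2999999999999998 [ 0.5829 -0.0269  0.0009]
```

```bash
python3 -m handwheel '[[0.3,-4,0,0,0,-0.2,0.5],[0.3,-4,0,0,0,-0.2,0.5],[0.3,-4,0,0,0,-0.2,0.5],[0.3,-4,0,0,0,-0.2,0.5],[0.3,-4,0,0,0,-0.2,0.5],[0.3,-3,0,0,0,-0.2,0.5],[0.2,-2,0,0,0,0,0.5],[0.1,-1,0,0,0,0,0.5],[0.1,-1,0,0,0,0,0.5],[0.1,-1,0,0,0,0,0.5]]'; python3 trk.py
```

```text
t: 19.65
tcp_pos: [0.5853, -0.0541, 0.0009]
tool_rot: [0.66, 0.706, -0.172, 0.19]
force: [-0.2, 12.6, 3.4]
finger_gap: 0.501
gripper_force: 6.4
[ 590.4 -104. ] 4.2
dock x,y -2.119508412090843 64.30449194333998 yaw 0.20000000000000018 [ 0.5854 -0.0543  0.0009]
```

Now creep in until the bar pushes back.

```bash
python3 -m handwheel '[[0.1,-1,0,0,0,0,0.5],[0.1,-1,0,0,0,0,0.5],[0.1,-1,0,0,0,0,0.5],[0,-0.5,0,0,0,0,0.5],[0,-0.5,0,0,0,0,0.5],[0,0,0,0,0,0,0.5],[0,0,0,0,0,0,0.5],[0,0,0,0,0,0,0.5],[0,0,0,0,0,0,0.5],[0,0,0,0,0,0,0.5]]'; python3 trk.py
```

```text
t: 20.95
tcp_pos: [0.5856, -0.0573, 0.0008]
tool_rot: [0.66, 0.706, -0.171, 0.19]
force: [-1.5, 15.3, 4.6]
finger_gap: 0.499
gripper_force: 7.8
[ 592.3 -107.4] 3.3
dock x,y -0.46130872732722633 60.78023687234273 yaw -0.7000000000000002 [ 0.5856 -0.0573  0.0008]
```

```bash
python3 -m handwheel '[[0,-0.5,0,0,0,0,0.5],[0,-0.5,0,0,0,0,0.5],[0,-0.5,0,0,0,0,0.5],[0,-0.5,0,0,0,0,0.5],[0,0,0,0,0,0,0.5],[0,0,0,0,0,0,0.5],[0,0,0,0,0,0,0.5],[0,0,0,0,0,0,0.5],[0,0,0,0,0,0,0.5],[0,0,0,0,0,0,0.5]]'; python3 trk.py
```

```text
t: 22.25
tcp_pos: [0.5856, -0.0574, 0.0008]
tool_rot: [0.66, 0.707, -0.17, 0.19]
force: [-2.5, 22.4, 6.4]
finger_gap: 0.497
gripper_force: 11.3
[ 591. -107.] 4.2
dock x,y -1.7302394031673014 61.26994590831403 yaw 0.20000000000000018 [ 0.5857 -0.0574  0.0008]
```

The tool didn't advance while the force rose to 22 N, so the box is flush against the bar. I'll retreat and check.

```bash
python3 -m handwheel '[[0,2,0,0,0,0,0.5],[0,4,0,0,0,0,0.5],[-1,10,0,0,0,0,0.5],[-1,15,0,0,0,0,0.5],[-2,25,0,0,0,0,0.5],[-2,25,0,0,0,0,0.5],[-2,20,20,0,0,0,0.5],[0,0,50,0,0,0,0.5],[0,0,50,0,0,0,0.5],[0,0,0,0,0,0,0.5]]'; python3 trk.py; python3 - <<'E'
from h import *
t=manip.snapshot("top");s=manip.snapshot("scene")
a=cv2.resize(np.clip(t[110:215,200:330].astype(float)*2,0,255).astype(np.uint8),(390,315),interpolation=cv2.INTER_CUBIC)
b=cv2.resize(s[130:280,130:330],(400,315),interpolation=cv2.INTER_CUBIC)
cv2.imwrite("pics/end.png",np.hstack([a,b])[:,:,::-1])
E
```

```text
t: 23.55
tcp_pos: [0.5792, 0.0383, 0.1252]
tool_rot: [0.66, 0.705, -0.172, 0.193]
force: [0.5, -0.0, 0.1]
finger_gap: 0.504
gripper_force: 0.0
[ 590.4 -107. ] 3.9
dock x,y -2.328777833323219 61.31179979256051 yaw -0.10000000000000009 [0.5774 0.038  0.123 ]
```

View pics/end.png

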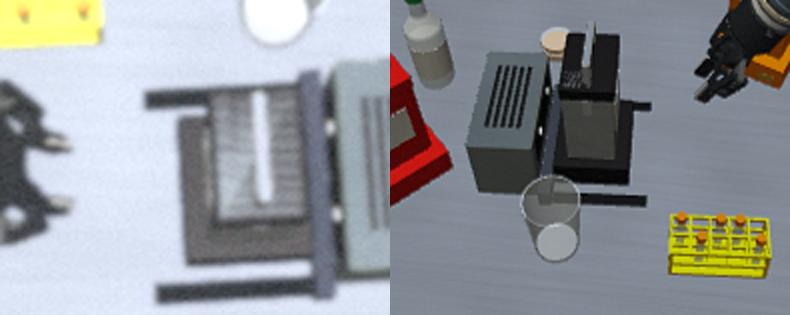

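The box stands upright against the bar, between the strips at about (150,97) and (160,293), and the hand is clear at about (40,170). I'm handing it in.

```bash
python3 -c "
from station import manip
print(manip.sign_off())"
```

```text
the job is handed in; nothing more can be done
None
```

The job is handed in at about 24 s: the battery box stands upright and flush against the stop bar, by my camera estimate about 2 mm off centre with under 1° of yaw, the hand is clear, and none of the moves touched the dishes, beaker, rack or bottle.

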